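# Load the rivet setter into the riveting stand and strike it home

## Task

A rivet is waiting on the sprung die inside the guide of the riveting stand: take the rivet setter (the straight, narrow-tipped steel iron) from the sloping rest and drop it tip-down into the guide, so that it stands there by itself on the die. Then take the mallet and, with its face on the setter's head, drive the setter down until the die bottoms, firmly but without smashing it; let it spring back, and stand the mallet on its face on the bench again. Leave the comb-ended iron, the weight, the bottle and the tin where they are.

Things in the scene. Friction and masses are not known exactly. Their poses are not given: they have to be found in the camera images.
- setter: Straight steel iron 180 mm long, 0.2 to 0.3 kg. Square shank 16 x 16 mm, tapering over its last 12 mm to an 11 mm tip; round dark head, diameter 26 mm, at 165 to 180 mm from the tip. Origin: middle of the tip; +z along the shank to the head; x, y normal to the flats. Centre of mass about 100 mm from the tip. Starts on the rest at 45 degrees, tip low towards the robot, y level.
- setter_head (a point): Centre of the top of the setter's head, 180 mm from its tip along +z.
- comb: The other iron on the rest, to be left alone: same shank, head, length and frame, but its tip is a 40 mm broad comb with four prongs (broad along its y). It does not fit the guide. On the rest the heads of both irons reach 185 mm above the bench.
- rest: Wooden rest, 182 mm wide (y), 150 long (x), 155 high: two rails sloping up 45 degrees away from the robot, a stop at the low end. Origin: centre of its foot on the bench. The irons lie along its x at y = +40 and -40 mm, either way round; 50 to 138 mm from the tips the shanks span free, 30 mm air below. Gripped with the tool axis 30 degrees off the shank, an iron stands up with the tool tilted 30.
- stand: Fixed riveting stand: grey base plate 120 (x) x 100 (y) x 12 mm, in its middle an upright square steel sleeve, the guide: inside 22 x 22 mm, walls 6 mm, sides parallel to the stand's x and y, open top 110 mm above the bench, windows low on both x sides, grey cheeks 57 mm high on the y sides. Origin: centre of the base's underside; z up.
- mouth (a point): Centre of the guide's open top, 110 mm above the bench.
- seat (a point): Centre of the die's top when up, 35 mm above the bench, 75 mm below the mouth: where the setter's tip stands. It does not go down with the die. The loaded setter tops out 215 mm above the bench and leans 8 degrees at most.
- die (a joint): Sprung brass die in the guide's floor; 0 = up, grows as it is pressed down, stop at 0.010 m (bottomed). It carries the setter's weight without sinking; it begins to move at about 5 N and takes about 15 N at the stop (setter weight included); it springs back.
- mallet: Rawhide mallet, 0.34 to 0.55 kg: cylindrical head, diameter 60 mm, 90 mm high, standing on one flat face; wooden handle level at mid-height along the mallet's -x (30 to 153 mm from the head's axis), 22 mm wide (y), 30 to 60 mm above the face. Origin: centre of the face it stands on; z up through the head. Centre of mass about 15 mm from the head's axis.
- mallet_grip (a point): A good place to grip the handle from above: 62 mm from the head's axis (along -x) and 45 mm above the face, in the middle of the handle.
- weight: Bystander: dark round lead weight, diameter 72 mm, 44 mm high. Origin: centre of its underside.
- glue: Bystander: white bottle with a black cap, diameter 52 mm, 130 mm high. Origin: centre of its underside.
- tin: Bystander: low closed tin, diameter 66 mm, 55 mm high. Origin: centre of its underside.

How it is judged:
On the way, in this order (a step that is already met when the one before it is completed fails the run):
1. the setter stands tip-down in the guide on the die, let go (horizontal distance between setter and seat below 0.01 m and angle between setter's own z axis and vertical below 0.17 rad and z of setter in the frame of seat between -0.013 and 0.005 m and contact force between the fingers and setter below 0.1 N and value of joint die below 0.004 m and linear speed of setter below 0.02 m/s), for 0.3 s.
2. the mallet, lifted off the bench, bears on the setter and the die is down by at least 8 mm of its 10 (value of joint die above 0.008 m and contact force between mallet and setter above 3 N and height (world z) of mallet above 0.15 m and contact force between the fingers and setter below 0.1 N), for 0.02 s.
At the end, for the whole second after the job is handed in: Setter tip-down in the guide (tip within 10 mm sideways of the seat, under 5 mm above it, leaning under 9.7 degrees), die up again (under 4 mm down), mallet on its face on the bench (under 6 degrees) clear of setter and stand, all at rest, comb iron within 20 mm of its start (horizontal distance between setter and seat below 0.01 m and angle between setter's own z axis and vertical below 0.17 rad and z of setter in the frame of seat between -0.013 and 0.005 m and value of joint die below 0.004 m and angle between mallet's own z axis and vertical below 0.1 rad and height (world z) of mallet between -0.006 and 0.006 m and contact force between mallet and setter below 0.1 N and contact force between mallet and stand below 0.1 N and linear speed of each of mallet, setter below 0.02 m/s and distance of comb from where it was at the start of the episode below 0.02 m); the robot touches nothing.
It fails at once if the mallet smashes the setter with more than 70 N (contact force between mallet and setter above 70 N).
It fails at once if the comb iron, weight, bottle or tin is moved by more than 30 mm (distance of any of comb, weight, glue, tin from where it was at the start of the episode above 0.03 m).
It also fails if it takes over 72 s, if anything falls off the work surface, if the arm or the gripper's body presses on something with over 40 N, if the wrist force passes 120 N, or if a joint passes its speed limit or range.

## Robot

A 7-joint arm with a two-finger parallel gripper is mounted at the origin on the work surface. World frame = base frame: x ahead of the robot, y to its left, z up, the work surface at z = 0. Lengths are in m, angles in rad, forces in N, time in s.
With the tool pointing down it reaches from about 0.35 to 0.9 m from the base axis. Payload 19.9 kg.
Tool frame: the origin (TCP) lies midway between the tips of the shut fingers; the grasp point (between the pads) lies 19 mm behind it; z points along the fingers, y is the line along which they close (so a half turn about z gives the same grasp; the last joint's range is limited). The gripper opens to 94 mm and grips with 3 to 60 N. Pads are 16 mm wide; open, the fingers measure 119 mm over their backs; the gripper's body (75 mm by 177 mm) begins 78 mm behind the grasp point.
Start: joints at [-1.264, 0.417, -0.01, 1.614, 0.005, 1.111, -0.053], TCP at [0.214, 0.587, 0.205] pointing down, gripper open.
Joint ranges: [-2.81, 2.81], [-0.39, 2.02], [-1.27, 1.25], [0.06, 2.57], [-1.19, 4.33], [0.19, 2], [-2.82, 2.82]. Speed limits (rad/s): [1.89, 1.89, 2.39, 2.39, 3.01, 3.01, 3.01].

## Interface

Orientations are given as a unit quaternion [x, y, z, w].
In Python, from workcell import ctrl, cams gives the robot as it stands. Calls block until the motion is done:
- ctrl.move_ptp(position, orientation): joint-space move of the TCP to a pose.
- ctrl.move_linear(position, velocity=0.15, orientation=None, stop_force=None): straight line of the TCP; orientation=None keeps the orientation; velocity is the mean speed in m/s. With stop_force (N) it stops when the force on the tool has changed by that much, and returns True; else False.
- ctrl.move_j(angles): joint-space move.
- ctrl.gripper_open() and ctrl.close(squeeze=None): open the fingers fully, or close them until they stop; squeeze is the grip in N (None keeps the last).
- ctrl.hold(seconds).
- ctrl.inverse_kinematics(position, orientation): joint angles nearest the present ones, or None.
- cams.grab_frame(name): name is "scene" or "top" or "wrist"; returns the picture (420x560x3 uint8, blue, green, red); there is no depth.
- cams.camera_model(name): a dict with "K" (3x3 intrinsics, pixels), "eye" and "rotation" of the camera in the world; the wrist camera has in their place "hand_eye" (4x4, takes a point from camera to tool coordinates, whose origin is the TCP and whose axes are the flange's). Camera axes: x right, y down, z forward; pixel columns grow to the right and rows downward; lengths in m; the calibration is good to about 2 mm. A picture is of the moment at which its call begins: read the wrist's pose just before it. camera_model takes no time and is no camera call.
A pose or a line that the arm cannot do raises ctrl.PlanningError and nothing moves.
- ctrl.sign_off(): hands the job in; it is judged then, once.
Readings, each from a call of its own:
- ctrl.current_time_s(): time.
- ctrl.current_joint_pos(): joint angles.
- ctrl.current_joint_vel(): joint speeds.
- ctrl.current_joint_efforts(): joint torques, N m.
- ctrl.current_tcp_pos(): TCP position.
- ctrl.current_orientation(): TCP orientation.
- ctrl.current_contact_force(): force on the tool from outside, world axes, zero at the start.
- ctrl.current_torque(): the same for the moment, N m.
- ctrl.current_opening(): finger opening in m.
- ctrl.current_finger_force(): force on a finger pad.
Only numpy, scipy, OpenCV 4.12 (cv2) and the standard library are available. Lean on these libraries where they do the work, as an engineer would, in place of code of your own. Each camera call takes 0.05 s, during which the arm holds its last target. There are 200 camera calls.

## Working session

There is one attempt and no reset: what is moved stays moved. The work goes in short steps, each a Python script; the robot and the scene stay as the last script left them, time stands still between calls to the robot, and variables do not carry over. Pictures are saved under pics/ and viewed, at most 10 in all, crops included, and the job is handed in when it is done.

```bash
ls; mkdir -p pics; python3 - <<'E'
from workcell import ctrl,cams
import cv2,numpy as np
np.set_printoptions(precision=4,suppress=True)
for n in ("scene","top"):
    cv2.imwrite(f"pics/{n}0.png",cams.grab_frame(n)); m=cams.camera_model(n); print(n,m)
print(cams.camera_model("wrist"),ctrl.current_orientation(),ctrl.current_time_s())
E
```

```text
pics
scene {'K': array([[517.2706,   0.    , 280.4577],
       [  0.    , 517.2706, 207.6632],
       [  0.    ,   0.    ,   1.    ]]), 'eye': array([1.1077, 0.5113, 1.1878]), 'rotation': array([ 0.3655,  0.8851, -0.2645, -0.1141])}
top {'K': array([[427.6264,   0.    , 279.2187],
       [  0.    , 427.6264, 211.7106],
       [  0.    ,   0.    ,   1.    ]]), 'eye': array([0.4018, 0.0225, 1.1413]), 'rotation': array([ 0.7044, -0.7035,  0.0693, -0.0636])}
{'K': array([[332.7517,   0.    , 282.4345],
       [  0.    , 332.7517, 203.6551],
       [  0.    ,   0.    ,   1.    ]]), 'hand_eye': array([[-0.0007, -0.9596, -0.2813,  0.0826],
       [ 1.    , -0.0004, -0.0014,  0.0009],
       [ 0.0012, -0.2813,  0.9596, -0.1798],
       [ 0.    ,  0.    ,  0.    ,  1.    ]])} [ 0.1735  0.9848 -0.0005 -0.0001] 0.1
```

View pics/scene0.png

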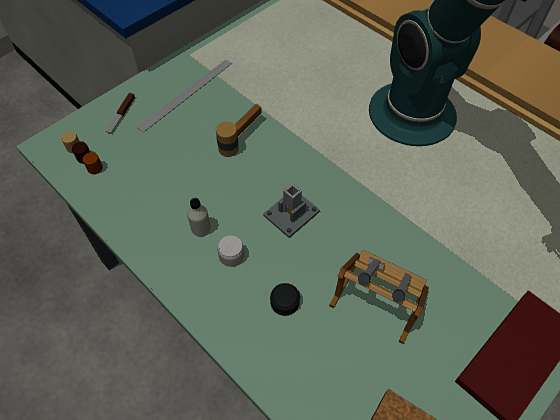

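View pics/top0.png

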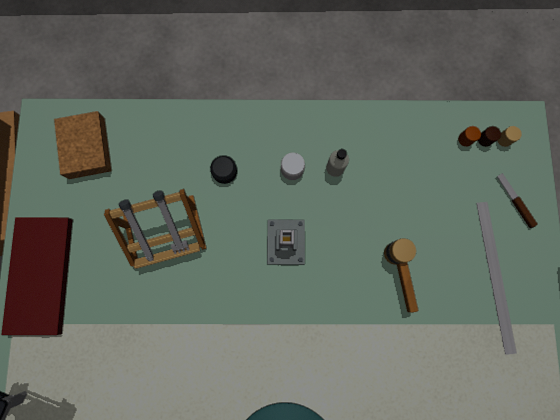

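Scene and top agree. In the top view:
- **Rest:** about (155,228). The left iron has its head at (127,206) and a narrow tip at about (150,262), so it looks like the setter. The right iron has its head at (159,196) and a broad tip at about (180,247), so it looks like the comb.
- **Stand:** (286,242).
- **Mallet:** head (402,251), handle running to (411,310).

```bash
cat > h.py <<'E'
from workcell import ctrl,cams
import cv2,numpy as np
from scipy.spatial.transform import Rotation as R
np.set_printoptions(precision=4,suppress=True)
def cam(n):
    m=cams.camera_model(n)
    if n!="wrist": return m["K"],R.from_quat(m["rotation"]).as_matrix(),np.array(m["eye"])
    T=R.from_quat(ctrl.current_orientation()).as_matrix(); H=m["hand_eye"]
    return m["K"],T@H[:3,:3],np.array(ctrl.current_tcp_pos())+T@H[:3,3]
def cast(c,uv,z):
    K,r,e=c; d=r@np.linalg.solve(K,[uv[0],uv[1],1]); return e+d*(z-e[2])/d[2]
def proj(c,p):
    K,r,e=c; q=K@(r.T@(np.array(p)-e)); return q[:2]/q[2]
def quat(yaw,tilt=0.,about='y'):
    """tool down, then turned by yaw (tool x along world yaw direction mirrored), tilt about its own axis"""
    z=np.array([0,0,-1.]); x=np.array([np.cos(yaw),np.sin(yaw),0]); 
    M=np.c_[x,np.cross(z,x),z]
    return (R.from_matrix(M)*R.from_euler(about,tilt)).as_quat()
E
python3 - <<'E'
from h import *
c=cam("top")
for n,uv,z in [("head L",(127,206),.176),("tip L",(150,262),.049),("head R",(159,196),.176),("tip R",(181,247),.049),("mouth",(287,238),.11),("mallet",(402,251),.09),("mhandle end",(411,308),.06),("glue",(341,154),.13),("tin",(293,160),.055),("weight",(223,166),.044)]:
    print(n,cast(c,uv,z))
g=cams.grab_frame("top"); hsv=cv2.cvtColor(g,cv2.COLOR_BGR2HSV)
m=((hsv[...,1]<60)&(hsv[...,2]<160)).astype(np.uint8); m[:200]=0;m[275:]=0;m[:,:255]=0;m[:,320:]=0
k=max(cv2.findContours(m,0,2)[0],key=cv2.contourArea); b=cv2.boxPoints(cv2.minAreaRect(k)); print(np.array([cast(c,p,.012) for p in b]))
print(R.from_quat(ctrl.current_orientation()).as_matrix())
s=cam("scene")
for n,uv,z in [("head L",(402,296),.17),("head R",(364,279),.17)]: print(n,cast(s,uv,z))
E
```

```text
head L [0.5982 0.3644 0.176 ]
tip L [0.4792 0.3415 0.049 ]
head R [0.6219 0.2923 0.176 ]
tip R [0.5174 0.2647 0.049 ]
mouth [ 0.5332 -0.0047  0.11  ]
mallet [ 0.504  -0.2887  0.09  ]
mhandle end [ 0.3658 -0.3124  0.06  ]
glue [ 0.74   -0.1384  0.13  ]
tin [ 0.748  -0.0226  0.055 ]
weight [0.7343 0.1635 0.044 ]
[[ 0.6488  0.0789  0.012 ]
 [ 0.6492 -0.0941  0.012 ]
 [ 0.451  -0.0908  0.012 ]
 [ 0.4509  0.0767  0.012 ]]
[[-0.9398  0.3417 -0.0002]
 [ 0.3417  0.9398 -0.0008]
 [-0.0001 -0.0009 -1.    ]]
head L [0.6007 0.3823 0.17  ]
head R [0.6275 0.2998 0.17  ]
```

```bash
python3 - <<'E'
from h import *
def p(pos,q):
    s=ctrl.inverse_kinematics(pos,q); print(pos,s); return s
yi=.2
p([.48,.31,.36],quat(np.pi+yi))
# grasp: tool z 15deg from vertical pointing back
for t in(-.262,.262):
    print((R.from_quat(quat(np.pi+yi,t)).as_matrix()[:,2]))
    p([.56,.35,.12],quat(np.pi+yi,t))
p([.55,0,.25],quat(np.pi,-.5236)); p([.55,0,.14],quat(np.pi,-.5236)); p([.45,-.3,.03],quat(np.pi+.17));p([.45,0,.25],quat(np.pi))
ctrl.move_ptp([.48,.31,.36],quat(np.pi+yi)); ctrl.hold(.2)
c=cam("wrist"); cv2.imwrite("pics/w1.png",cams.grab_frame("wrist")); np.savez("w1.npz",*c)
print(ctrl.current_time_s(),ctrl.current_tcp_pos())
E
```

```text
[0.48, 0.31, 0.36] [-0.7114  0.2173  0.1022  1.5382 -0.0224  1.3872  1.1633]
[ 0.2538  0.0515 -0.9659]
[0.56, 0.35, 0.12] [-0.7148  0.448   0.0647  1.8155  0.1447  0.6485  1.0057]
[-0.2538 -0.0515 -0.9659]
[0.56, 0.35, 0.12] [-0.5725  0.7156  0.0216  1.3566 -0.1076  1.3175  1.2563]
[0.55, 0, 0.25] [-0.933  -0.0813  0.8273  2.1865  0.2225  0.497   1.3113]
[0.55, 0, 0.14] [-0.0711  0.1514 -0.0099  2.28    0.2196  0.1925  1.2858]
[0.45, -0.3, 0.03] [-0.0508  0.6383  0.754   1.9709 -0.6207  0.7772  2.8076]
[0.45, 0, 0.25] [-0.627   0.0475  0.5815  1.9877 -0.0291  1.1144  1.5376]
1.9333 [0.4797 0.3105 0.3598]
```

View pics/w1.png

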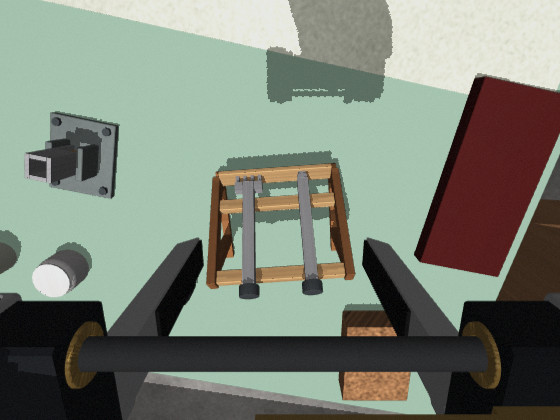

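Wrist view: the iron with a narrow tip is on the right, tip about (303,175) and head about (312,287). The comb is on the left, with its broad tip at (250,185). So the setter is the iron at larger y, as the top view suggested.

```bash
cat > look1.py <<'E'
from h import *
z=np.load("w1.npz"); c=[z[k] for k in z.files]
g=cv2.imread("pics/w1.png"); hsv=cv2.cvtColor(g,cv2.COLOR_BGR2HSV)
m=(hsv[...,1]<70).astype(np.uint8); m[:165]=0;m[305:]=0;m[:,:285]=0;m[:,:]=m*(np.arange(560)<330)
rows=np.where(m.sum(1)>4)[0]; cs=np.array([(np.mean(np.where(m[r])[0]),r,m[r].sum()) for r in rows])
print(cs[[0,3,10,20,40,60,80,90,100,105,110,-4,-1]])
hd=cs[-5][0],cs[-1][1]-3; tp=cs[2][0],cs[0][1]+1
H=cast(c,hd,.176); T=cast(c,tp,.049); print("H",H,"T",T,np.linalg.norm(H-T),"yaw",np.arctan2(*(H-T)[1::-1]))
# rest's rails for yaw: comb too
E
python3 look1.py; python3 - <<'E'
from h import *
for yaw in (-.5,-.25,0,.25,.5,1.57,-1.57,3.14):
    for zz in (.24,.133):
        q=quat(np.pi+yaw,-.5236); zt=R.from_quat(q).as_matrix()[:,2]
        p=np.array([.533,-.005,zz+.0165])+.019*zt
        print(yaw,zz,ctrl.inverse_kinematics(p,q))
E
```

```text
[[292.5 165.   16. ]
 [301.5 173.    8. ]
 [312.  180.   31. ]
 [306.5 190.   44. ]
 [306.5 210.   44. ]
 [307.  230.   45. ]
 [307.  250.   45. ]
 [307.  260.   45. ]
 [310.5 270.   12. ]
 [311.  275.   13. ]
 [313.5 280.   32. ]
 [307.  301.   45. ]
 [307.  304.   45. ]]
H [0.6208 0.371  0.176 ] T [0.4768 0.3394 0.049 ] 0.19459357329638785 yaw 0.21575133885927963
-0.5 0.24 [-0.5071  0.0131  0.2572  2.1499  0.5801  0.6643  0.4143]
-0.5 0.133 [-0.5722  0.2018  0.3507  2.2568  0.7692  0.4022  0.1573]
-0.25 0.24 [-0.4814 -0.0292  0.3083  2.1893  0.4305  0.5356  0.8269]
-0.25 0.133 [-0.548   0.1704  0.4106  2.2996  0.5899  0.2401  0.6177]
0 0.24 [-0.5027 -0.0492  0.425   2.2047  0.1273  0.4621  1.3991]
0 0.133 [-0.9024  0.2247  0.9247  2.3232 -0.8205  0.2191  2.2977]
0.25 0.24 [-0.5748 -0.0415  0.6018  2.1942 -0.2498  0.489   2.0448]
0.25 0.133 [ 0.0039  0.1647  0.0332  2.2861 -0.677   0.2354  2.4815]
0.5 0.24 [-0.6327  0.0059  0.7701  2.1576 -0.5472  0.6171  2.6003]
0.5 0.133 [ 0.7717  0.2635 -0.714   2.2227 -0.4112  0.3055  2.5514]
1.57 0.24 [-0.5704  0.5085  1.0847  1.8209 -0.8969  1.4786 -2.3425]
1.57 0.133 [-0.5402  0.7179  1.0821  1.9086 -1.085   1.4291 -2.1334]
-1.57 0.24 [-0.665   0.3178  0.4048  1.815   0.4073  1.2101 -0.4484]
-1.57 0.133 [-0.6624  0.4634  0.4129  1.9032  0.3867  0.995  -0.5172]
3.14 0.24 [-0.6726  0.7926  1.0801  1.4663 -0.477   1.778  -1.1119]
3.14 0.133 [-0.6762  0.9413  1.0788  1.5511 -0.5997  1.6411 -1.0433]
```

```bash
python3 - <<'E'
import cv2,numpy as np
a=cv2.imread("pics/scene0.png")[240:350,320:440]; b=cv2.imread("pics/w1.png")[150:310,190:370]
a=cv2.resize(a,None,fx=3.3,fy=3.3,interpolation=cv2.INTER_CUBIC); b=cv2.resize(b,(400,363),interpolation=cv2.INTER_CUBIC)
a=cv2.resize(a,(396,363)); cv2.imwrite("pics/crop.png",np.hstack([np.clip(a*1.5,0,255).astype(np.uint8),b]))
E
```

```text
(no output)
```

View pics/crop.png

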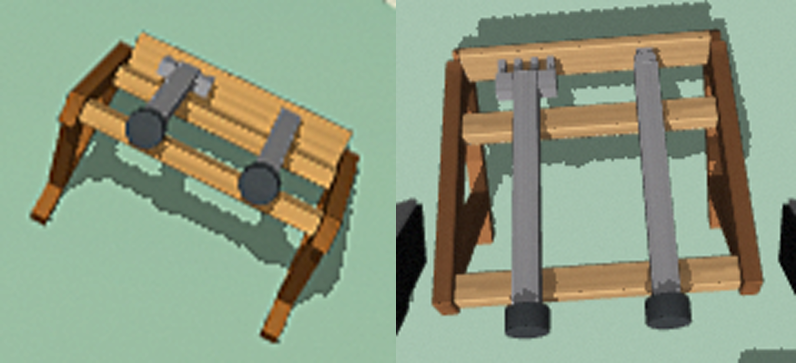

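The crop shows the rest's side bars roughly level with the rails, so open fingers could touch them. I'll take a slightly shallow grip and use a force stop.

```bash
python3 - <<'E'
from h import *
y=.205; d=np.array([np.cos(y),np.sin(y),1])*np.sqrt(.5)
G=np.array([.477,.340,.049])+.115*d; q=quat(np.pi+y,.262); zt=R.from_quat(q).as_matrix()[:,2]
P=G+.014*zt
ctrl.move_ptp(P-.09*zt,q); print(ctrl.current_time_s())
hit=ctrl.move_linear(P,velocity=.08,stop_force=6); print("hit",hit,ctrl.current_tcp_pos()-P)
if hit: ctrl.move_linear(np.array(ctrl.current_tcp_pos())-.002*zt,velocity=.05)
ctrl.close(40); print(ctrl.current_opening(),ctrl.current_finger_force(),ctrl.current_contact_force())
ctrl.move_linear(np.array(ctrl.current_tcp_pos())+[0.0,0,.20],velocity=.15)
c=cam("wrist"); cv2.imwrite("pics/w2.png",cams.grab_frame("wrist"))
print(ctrl.current_opening(),ctrl.current_finger_force(),ctrl.current_time_s())
E
```

```text
2.725
hit True [ 0.     -0.0003  0.0027]
0.01521390029700528 39.930323800133785 [1.3945 0.1958 0.0168]
0.015250359135335593 39.901299476623535 6.7083
```

View pics/w2.png

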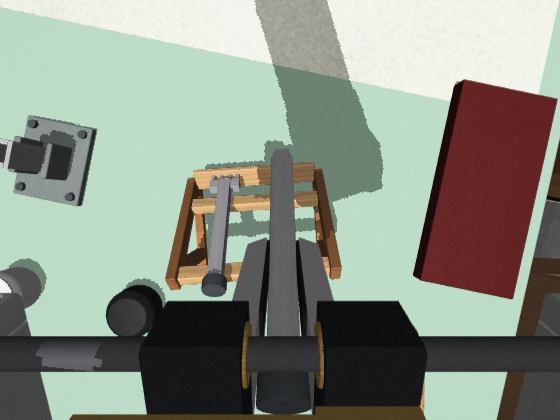

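```bash
python3 - <<'E'
from h import *
m=cams.camera_model("wrist");K,H=m["K"],m["hand_eye"];c=(K,H[:3,:3],H[:3,3])
u=np.array([-.5,0,-.866]);g=np.array([0,0,-.0093])
for s in(-.115,-.05,0,.065): print(s,proj(c,g+s*u))
for z in(.08,.09,.1): print(cast(c,(282,151.5),z))
print(cast(c,(284,395),-.065))
q=quat(np.pi/2,-.5236);print(R.from_quat(q).as_matrix())
# stand from top view: base plate corners by grey mask around it
gim=cv2.imread("pics/top0.png")[210:275,255:320]; cv2.imwrite("pics/stand.png",cv2.resize(gim,(585,585),interpolation=cv2.INTER_CUBIC))
E
```

```text
-0.115 [281.5782 138.541 ]
-0.05 [281.4271 195.9835]
0 [281.2615 258.9537]
0.065 [280.9258 386.6196]
[0.0485 0.0003 0.08  ]
[0.0472 0.0003 0.09  ]
[0.0459 0.0003 0.1   ]
[-0.0376  0.0013 -0.065 ]
[[ 0.     1.     0.   ]
 [ 0.866  0.    -0.5  ]
 [-0.5    0.    -0.866]]
```

View pics/stand.png

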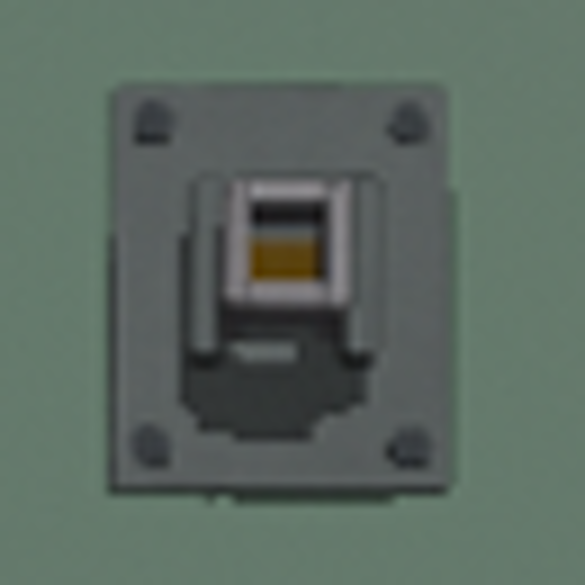

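Close-up of the stand: its base is centred at top-view pixel (286.1,242.1) and the guide mouth at (286.8,236.8), with sides parallel to x and y. The setter is held at about 30° to the tool, a bit near the fingertips.

```bash
python3 - <<'E'
from h import *
c=cam("top"); M=cast(c,(286.4,236.4),.11); B=cast(c,(285.7,241.7),.012); print(M,B)
M[:2]=(M[:2]+B[:2])/2
q=quat(np.pi/2,-.5236); o=R.from_quat(q).as_matrix()@[.0474,.0003,.088]
P=M+[0,0,.03]-o; print(P)
ctrl.move_ptp(P+[0,0,.06],q); print(ctrl.current_time_s()); ctrl.move_linear(P,velocity=.1); ctrl.hold(.2)
cv2.imwrite("pics/w3.png",cams.grab_frame("wrist")); s=cams.grab_frame("scene"); t=cams.grab_frame("top"); cv2.imwrite("pics/s3.png",s);cv2.imwrite("pics/t3.png",t)
print(ctrl.current_time_s(),proj(cam("scene"),M),proj(c,M),proj(cam("wrist"),M),proj(cam("scene"),M+[0,0,.03]))
def z(i,x,y,r,n): return cv2.resize(i[y-r:y+r,x-r:x+r],(n,n),interpolation=cv2.INTER_CUBIC)
cv2.imwrite("pics/c3.png",np.hstack([cv2.convertScaleAbs(z(s,293,180,45,400),alpha=1.5),z(cv2.imread("pics/w3.png"),282,150,80,400)]))
E
```

```text
[ 0.5371 -0.0032  0.11  ] [ 0.5358 -0.0038  0.012 ]
[ 0.5362 -0.0006  0.2399]
8.2083
9.3083 [292.2553 189.8152] [286.5149 236.667 ] [282.8602 130.1499] [292.586  182.8744]
```

View pics/c3.png

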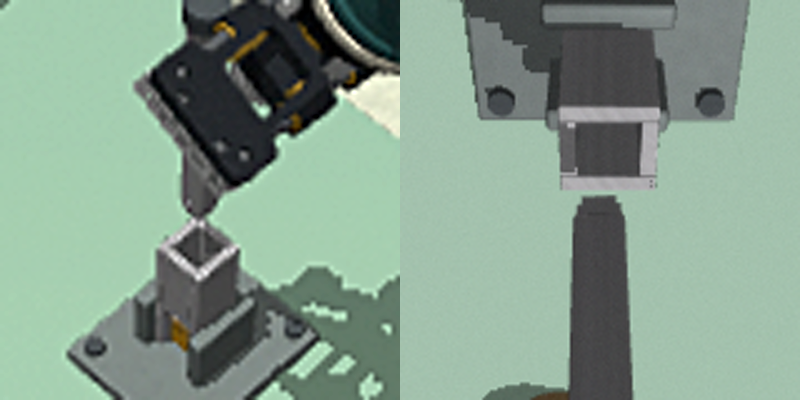

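Scene crop: the setter hangs upright with its tip at (292.8,182.7), as predicted, and the mouth centre is at (292.5,190.8). Wrist crop: the mouth centre is at (285.6,129.2), about 2 mm further in +x than I assumed. I'll correct for that and insert.

```bash
python3 - <<'E'
from h import *
M=cast(cam("wrist"),(285.6,129.2),.11); print(M)
p=np.array(ctrl.current_tcp_pos()); p[0]+=np.clip(M[0]-.0364*0-.5364,-.003,.003)
dy=np.clip((M[1]+.0035)/2,-.002,.002); p[1]+=dy; print(p,dy)
ctrl.move_linear(p,velocity=.05)
e=p-[0,0,.113]; hit=ctrl.move_linear(e,velocity=.05,stop_force=4)
print(hit,p[2]-ctrl.current_tcp_pos()[2],ctrl.current_contact_force(),ctrl.current_time_s())
E
```

```text
[ 0.5388 -0.0026  0.11  ]
[ 0.5387 -0.0001  0.2401] 0.00047282082122657013
True 0.10566654591279329 [ 0.0981 -0.0764  4.2874] 11.425
```

```bash
python3 - <<'E'
from h import *
p=np.array(ctrl.current_tcp_pos())
ctrl.gripper_open(); ctrl.hold(.2)
ctrl.move_linear(p+.12*np.array([0,.5,.866]),velocity=.15)
for n in("scene","top"): cv2.imwrite(f"pics/{n}4.png",cams.grab_frame(n))
print(ctrl.current_contact_force(),ctrl.current_time_s())
# go look at mallet
q=quat(np.pi+.17)
for dy in(.17,0,-.17):print(ctrl.inverse_kinematics([.40,-.29,.36],quat(np.pi+dy)),ctrl.inverse_kinematics([.44,-.3,.03],quat(dy)))
ctrl.move_ptp([.40,-.20,.38],quat(np.pi-.3)); ctrl.hold(.2)
c=cam("wrist"); cv2.imwrite("pics/w4.png",cams.grab_frame("wrist")); np.savez("w4.npz",*c)
print(ctrl.current_time_s(),ctrl.current_joint_pos())
cv2.imwrite("pics/top5.png",cams.grab_frame("top"))
s=cams.grab_frame("scene"); cv2.imwrite("pics/scene5.png",s)
k=cv2.convertScaleAbs(cv2.resize(s[140:240,245:345],(280,280),interpolation=cv2.INTER_CUBIC),alpha=1.5)
a=np.zeros((420,800,3),np.uint8); w=cv2.imread("pics/w4.png"); a[:,:520]=w[:,20:540]; a[:280,520:]=k; cv2.imwrite("pics/c4.png",a)
E
```

```text
[ 0.6928 -0.4365  0.4355] 13.9333
[ 1.5458  0.1662 -1.0935  1.6843  0.1501  1.3824  2.1705] [ 0.0865  0.5649  0.5726  1.9875 -0.4567  0.7178 -0.4611]
[ 1.5458  0.1662 -1.0935  1.6843  0.1501  1.3824  2.0005] [ 0.0759  0.5687  0.5867  1.9878 -0.4688  0.7207 -0.6207]
[ 1.4024  0.1311 -0.9161  1.6872  0.1059  1.3753  1.8706] [ 0.0457  0.5806  0.6274  1.9887 -0.504   0.7299 -0.7602]
15.9917 [-0.79   -0.1563  1.0735  1.7946  0.1393  1.4236  1.5287]
```

View pics/c4.png

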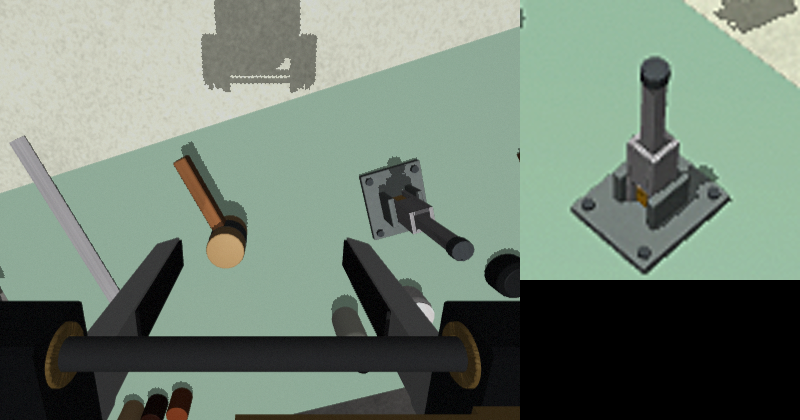

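The setter stands alone in the guide; its head is at w4 pixel about (481,250). The mallet's top face is at about (246,250) in w4, and its handle runs to about (200,160).

```bash
cat > look2.py <<'E'
from h import *
z=np.load("w4.npz"); c=[z[k] for k in z.files]
g=cv2.imread("pics/w4.png"); hsv=cv2.cvtColor(g,cv2.COLOR_BGR2HSV)
print("tan",hsv[250,246],"handle",hsv[195,217],"band",hsv[228,246], "head",hsv[250,481],hsv[243,481])
roi=np.zeros(g.shape[:2],np.uint8); roi[150:280,185:280]=1
def big(m): return max(cv2.findContours((m&(roi>0)).astype(np.uint8),0,2)[0],key=cv2.contourArea)
H,S,V=[hsv[...,i].astype(int) for i in range(3)]
t=big((abs(H-H[250,246])<6)&(V>V[250,246]-25)&(S>80)); (u,v),r=cv2.minEnclosingCircle(t); print("top",u,v,r)
C=cast(c,(u,v),.09); print("mallet",C, "radius",np.linalg.norm(cast(c,(u+r,v),.09)-C))
hm=((S>110)&(H<20)).astype(np.uint8)*roi; hm[225:]=0
k=max(cv2.findContours(hm,0,2)[0],key=cv2.contourArea); b=cv2.minAreaRect(k); bp=cv2.boxPoints(b); print(b)
o=bp[np.argsort(bp[:,1])]; e=o[:2].mean(0)
E=cast(c,e,.06); print("end",E,"len",np.linalg.norm((E-C)[:2]),"yaw",np.arctan2(*(C-E)[1::-1]))
T=cam("top"); print(proj(T,C),proj(T,E))
s=cast(c,(481,249),.215); print("sethead wrist",s, "scene",cast(cam("scene"),(293.2,165.4),.215))
E
python3 look2.py
```

```text
tan [ 17 108 191] handle [ 13 156 129] band [ 19 138  50] head [103  33  70] [107  26  69]
top 245.0 250.0 18.43918800354004
mallet [ 0.5066 -0.2927  0.09  ] radius 0.02828712364657119
((224.23663330078125, 196.84439086914062), (91.23690795898438, 27.22539710998535), 50.46384811401367)
end [ 0.3592 -0.3248  0.06  ] len 0.15090530057028556 yaw 0.21479314379336395
[403.5524 249.9352] [416.1801 310.7528]
sethead wrist [ 0.5345 -0.0075  0.215 ] scene [ 0.5393 -0.0016  0.215 ]
```

```bash
cat > plan.py <<'E'
from h import *
y=.195; f=np.array([np.cos(y),np.sin(y),0])
C=np.array([.506,-.2915,0]); a=.056; S=np.array([.537,-.0045,.215]); off=.008
q=quat(y)
G=C-a*f+[0,0,.045-.019]               # TCP at grasp
K=S+off*f-a*f+[0,0,.045-.019]         # TCP when face touches head (mallet axis beyond the head by off)
E
python3 - <<'E'
from plan import *
for P in(G,G+[0,0,.1],G+[0,0,.25],K+[0,0,.04],K-[0,0,.01]): print(P,ctrl.inverse_kinematics(P,q))
ctrl.move_ptp(G+[0,0,.1],q); print(ctrl.current_time_s(),ctrl.current_joint_pos())
print(ctrl.move_linear(G,velocity=.1,stop_force=6),ctrl.current_tcp_pos()-G)
ctrl.close(60); print(ctrl.current_opening(),ctrl.current_finger_force())
ctrl.move_linear(G+[0,0,.005],velocity=.05);ctrl.hold(.1);print(ctrl.current_contact_force(),ctrl.current_torque())
ctrl.move_linear(G+[0,0,.25],velocity=.2); print(ctrl.current_opening(),ctrl.current_time_s())
ctrl.move_ptp(K+[0,0,.05],q); ctrl.hold(.2)
print(ctrl.current_contact_force(),ctrl.current_torque(),ctrl.current_time_s())
s=cams.grab_frame("scene"); w=cams.grab_frame("wrist"); cv2.imwrite("pics/s6.png",s);cv2.imwrite("pics/w6.png",w)
k=cv2.convertScaleAbs(cv2.resize(s[90:240,220:370],(420,420),interpolation=cv2.INTER_CUBIC),alpha=1.5)
cv2.imwrite("pics/c6.png",np.hstack([k,w[:,100:480]]))
E
```

```text
[ 0.4511 -0.3024  0.026 ] [-0.2677  0.8756  1.1217  1.9725 -0.9848  0.9796 -0.0193]
[ 0.4511 -0.3024  0.126 ] [-0.3336  0.6999  1.2109  1.9191 -0.7543  1.0766 -0.1765]
[ 0.4511 -0.3024  0.276 ] [-0.4066  0.428   1.2389  1.7585 -0.4244  1.2633 -0.4378]
[ 0.4899 -0.0138  0.281 ] [-0.7643  0.1246  0.802   1.8644 -0.0963  1.192  -1.3063]
[ 0.4899 -0.0138  0.231 ] [-0.7911  0.1965  0.86    1.9323 -0.168   1.0861 -1.2377]
17.6583 [-0.3342  0.699   1.2107  1.9187 -0.7538  1.0769 -0.1754]
False [ 0.0003 -0.0002  0.0005]
0.021458637628908817 59.47111487388611
[-0.3672  1.0205 -3.6921] [-0.0613  0.2852  0.0142]
0.021986222749278063 21.65
[-0.0746 -1.1275 -3.3764] [-0.0334  0.3436 -0.0391] 22.975
```

View pics/c6.png

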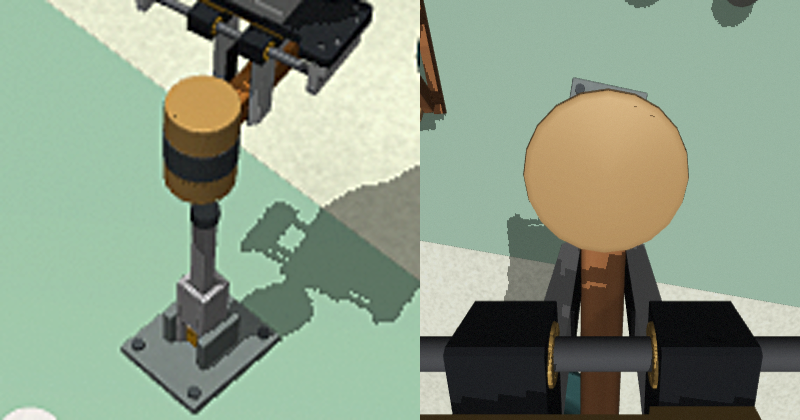

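The mallet hangs upright over the setter head (scene crop: mallet top at (203,103), setter head at (205,215)). I'll check its axis, then press.

```bash
python3 - <<'E'
from plan import *
A=cast(cam("scene"),(220+203/2.8,90+103/2.8),.355); print("axis",A,"want",S+off*f)
ctrl.move_linear(K+[0,0,.015],velocity=.1)
hit=ctrl.move_linear(K-[0,0,.022],velocity=.02,stop_force=22)
print(hit,ctrl.current_tcp_pos()-K,ctrl.current_contact_force(),ctrl.current_torque(),ctrl.current_time_s())
ctrl.hold(.15); print(ctrl.current_tcp_pos()-K,ctrl.current_contact_force())
s=cams.grab_frame("scene"); cv2.imwrite("pics/s7.png",s)
E
```

```text
axis [ 0.5466 -0.0024  0.355 ] want [ 0.5448 -0.0029  0.215 ]
True [ 0.0015 -0.0003 -0.0117] [0.173  0.4185 8.6505] [-0.0281  0.0096 -0.0373] 24.85
[ 0.0013 -0.0002 -0.0117] [-1.3851 -0.1598  7.9044]
```

```bash
python3 - <<'E'
from plan import *
p=np.array(ctrl.current_tcp_pos())
for i in range(5):
    hit=ctrl.move_linear(p-[0,0,.0015*(i+1)],velocity=.01,stop_force=14); ctrl.hold(.1)
    F=ctrl.current_contact_force(); print(hit,ctrl.current_tcp_pos()-K,F,ctrl.current_torque())
    if F[2]>16: break
ctrl.hold(.2); print(ctrl.current_time_s())
E
```

```text
False [ 0.0026 -0.0005 -0.0123] [-0.9863 -0.5049 15.355 ] [ 0.0612 -0.1772  0.0148]
False [ 0.0028 -0.0005 -0.0136] [-0.9996 -0.1629 17.8017] [ 0.0574 -0.328  -0.0048]
26.0333
```

Bottomed at about 21 N on the setter. Next: lift off and put the mallet back.

```bash
python3 - <<'E'
from plan import *
p=np.array(ctrl.current_tcp_pos())
ctrl.move_linear(p+[0,0,.02],velocity=.05); ctrl.move_linear(K+[0,0,.06],velocity=.12); ctrl.hold(.1)
print(ctrl.current_contact_force(),ctrl.current_torque())
ctrl.move_ptp(G+[0,0,.10],q); ctrl.move_linear(G+[0,0,.02],velocity=.12)
hit=ctrl.move_linear(G-[0,0,.006],velocity=.03,stop_force=4); print(hit,ctrl.current_tcp_pos()-G,ctrl.current_contact_force(),ctrl.current_torque(),ctrl.current_time_s())
ctrl.gripper_open(); ctrl.hold(.2); ctrl.move_linear(G+[0,0,.12],velocity=.15)
ctrl.move_ptp([.40,-.20,.38],quat(-.3)); ctrl.hold(.3)
s=cams.grab_frame("scene"); t=cams.grab_frame("top"); print(ctrl.current_contact_force(),ctrl.current_time_s())
cv2.imwrite("pics/s8.png",s); cv2.imwrite("pics/t8.png",t)
cv2.imwrite("pics/c8.png",cv2.convertScaleAbs(cv2.resize(s[90:350,180:440],(600,600),interpolation=cv2.INTER_CUBIC),alpha=1.4))
E
```

```text
[-0.2095 -0.4668 -3.7543] [ 0.0144  0.3069 -0.0496]
True [-0.0003 -0.     -0.0028] [-1.7098  0.562   7.6724] [0.3682 0.2909 0.027 ] 30.2
[-0.445   0.0996 -0.0506] 34.125
```

View pics/c8.png

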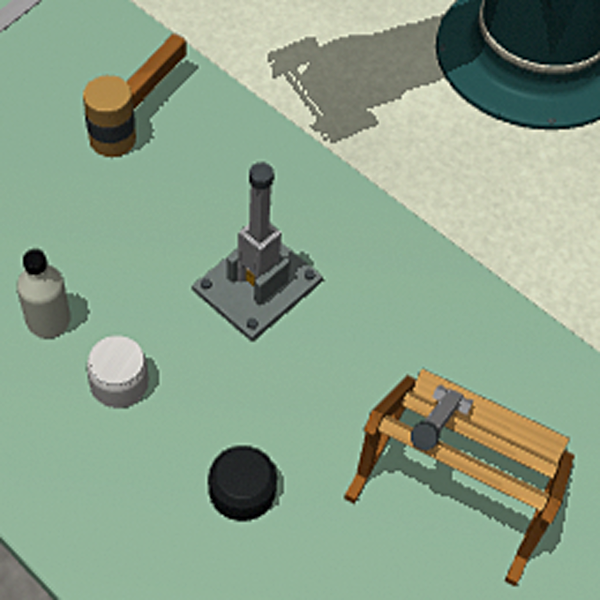

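The mallet stands on its face and the setter is upright in the guide, with its head back at scene pixel (293,165), the same as before the press. The comb, weight, tin and bottle look undisturbed.

```bash
python3 -c "
from workcell import ctrl
print(ctrl.sign_off())"
```

```text
the job is handed in; nothing more can be done
None
```

Job handed in at about 34 s: the setter stands in the guide, the die was pressed to its stop at about 21 N and has sprung back, and the mallet is on its face; sign-off gave no verdict.

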